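# Wedge a cell tray fast in the sowing jig

## Robot

A 6-joint arm with a two-finger parallel gripper is mounted at the origin on the work surface. World frame = base frame: x ahead of the robot, y to its left, z up, the work surface at z = 0. Lengths are in m, angles in rad, forces in N, time in s.
With the tool pointing down it reaches from about 0.325 to 0.775 m from the base axis. Payload 5.5 kg.
Tool frame: the origin (TCP) lies between the finger pads; the fingertips stand 11 mm ahead of it and the grasp point (between the pads) lies 8 mm behind it; y points along the fingers, z is the direction in which the jaws open and shut, and the axes are right-handed (so a half turn about y gives the same grasp; the last joint's range is limited). The gripper opens to 88 mm and grips with 3 to 60 N. Pads are 20 mm wide; open, the fingers measure 115 mm over their backs; the gripper's body (75 mm by 178 mm) begins 61 mm behind the grasp point.
Start: joints at [-1.347, 0.091, 1.231, -0, 1.82, -0.057], TCP at [0.166, -0.577, 0.234] pointing down, gripper open.
Joint ranges: [-2.87, 2.87], [-0.86, 2.18], [0.17, 2.46], [-1.51, 4.65], [0.06, 2.69], [-2.65, 2.65]. Speed limits (rad/s): [2.57, 2.57, 3.01, 3.14, 3.14, 3.14].

## Interface

Orientations are given as [roll, pitch, yaw] about the fixed x, y, z axes, in that order (R = Rz(yaw) Ry(pitch) Rx(roll)).
In Python, from plant import sensors, capture, finish_job gives the robot as it stands.
- The arm moves only by the tool send_rows, never from a script. Its argument "targets" is a list of rows, each a list of 5 numbers: the finger opening in mm, from 0 to 87.8, then the shift along the tool's x, y, z in mm, then the turn about the tool's y in degrees. In form: [[hand, dx, dy, dz, turn], ...]. A call has 1 to 12 rows; each row is the pose to reach, as a shift and turn from the pose commanded when the call began, along the tool's axes at that moment; what a row does not reach only later rows make up. A row lasts 1/10 s, in which the tool goes at most 50 mm and 8.59 degrees, less where a joint would pass 70% of its speed; a pose out of reach is approached as far as the arm can. A call with a gripper value outside its range is refused whole. The fingers move at their own pace and stop on an object; "force" is the grip in N (left out, the last holds). Time passes only in rows, so rows that repeat a pose let the fingers close. It gives the time, the measured TCP pose, the force and the opening at its end, in the units of the state.
- sensors.get_obs(): the state, without advancing time (a new reading comes with each control period).
- capture(name): name is "scene" or "side" or "wrist"; returns a dict with "color" (400x640x3 uint8, red, green, blue), "z_map" (400x640 float32, m along the optical axis (not along the pixel's ray), 0 where there is no reading), "fx", "fy", "cx", "cy" (pixels), "R" (3x3) and "t" (3): a world point X has camera coordinates R X + t. Camera axes: x right, y down, z forward; pixel columns grow to the right and rows downward; lengths in m; the calibration is good to about 2 mm. The wrist camera is an equidistant fisheye: a pixel r from the principal point sees the ray r / f radians off the axis. A picture is of the moment at which its call begins.
- finish_job(): hands the job in, once; it reports no verdict.
The state is a dict: "t": time; "q": joint angles; "qd": joint speeds; "joint_efforts": joint torques, N m; "ee_pos": TCP position; "orientation": TCP orientation; "ft_force": force on the tool from outside, world axes, zero at the start; "ft_torque": the same for the moment, N m; "opening": finger opening in m.
Only numpy, scipy, OpenCV 4.12 (cv2) and the standard library are available. Lean on these libraries where they do the work, as an engineer would, in place of code of your own. Each camera call takes 0.05 s, during which the arm holds its last target.

## Task

Clamp the black cell tray in the sowing jig: slide the aluminium bar up until the tray is square and flush on the far fence, and pull the orange thumb wedge from its snug cutout in the tool case. Lay it flat in the gap between the dark ramp block and the bar, thin end leading, and slide it along the ramp until it jams the bar fast, so that the tray stays firmly clamped when you let go. Leave the pots, bottle, jar, tin, dibber and tamper where they are.

Things in the scene. Friction and masses are not known exactly. Their poses are not given: they have to be found in the camera images.
- jig: Sowing jig fixed to the bench: plywood board 290 (x) x 324 (y) x 12 mm. Origin: centre of the board's underside; board top at z = 12 mm. x points from the ramp block over bar and tray to the far fence, y left along the bar, z up. Guides with keepers, 29 mm above the board, hold the bar's ends at |y| 140 to 159, x -114 to -28 mm. Strips 20 mm high flank the tray at |y| = 121.5 mm.
- fence_face (a point): Foot of the far fence's face, mid length: x = 122, y = 0, z = 12 mm of the jig; axes as the jig's. The fence is 34 mm high and 300 mm long. The tray's far side belongs flush on this face.
- ramp_block: Dark wooden ramp block, fixed on the jig board behind the bar. Origin and axes are the jig's own. Top at z = 34 mm. Its upright ramp face looks to the bar and is straight from ramp_narrow to ramp_wide, a taper of 1 in 7, the same as the wedge's. It reaches back to x = -140 mm. Behind the bar the board is free from y = 20 to 140 mm and from -50 to -85 mm.
- ramp_narrow (a point): Foot of the ramp face at the narrow end of the gap: x = -98, y = -50, z = 12 mm of the jig, axes as the jig's. With the bar closed the gap to the bar's back is 23 mm here.
- ramp_wide (a point): Foot of the ramp face at the wide end of the gap: x = -108, y = 20, z = 12 mm of the jig, axes as the jig's. With the bar closed the gap is 33 mm here. The wedge goes in from this side.
- clamp_bar: Aluminium bar 32 (x) x 288 (y) x 22 mm that slides only along the jig's x; 2 N of friction keeps it where left. Origin: centre of its underside, at y = 0, z = 12.5 mm of the jig; axes as the jig's. It starts open at jig x = -80 to -74 mm (gap too narrow for the wedge); with the tray flush on the fence it is at x = -59 mm, back face at -75, front face at -43 mm.
- knob_left (a point): Middle height of the bar's left knob: black upright cylinder 26 mm across, 36 mm tall, on the bar's top, at x = 0, y = 118, z = 40 mm of the bar (knob from z = 22 to 58 mm). Nothing stands near it.
- knob_right (a point): Middle height of the bar's right knob, the same, at x = 0, y = -118, z = 40 mm of the bar. The tamper stands close behind it.
- cell_tray: Black 24-cell tray full of compost, 165 (x) x 230 (y) x 50 mm, 0.4 to 0.7 kg, loose on the jig board between bar and fence. Origin: centre of its underside; axes as the jig's when square. It starts 2 to 10 mm short of the fence and slightly turned; flush, its origin is at x = 39.5 mm of the jig. Pushing the bar slides it and squares it.
- wedge: Orange plastic wedge, 0.09 kg, 105 mm long in y, body 24 mm high. Origin: underside, mid length, in the tab's mid plane. Nose (20 mm thick) at y = -52.5, tail (35 mm) at y = 52.5 mm. Straight face, for the bar, at x = 12 mm; sloping face, for the ramp, from x = -8 (nose) to -23 mm (tail). In the jig its axes match the jig's and it slides to -y along the ramp.
- wedge_tab (a point): Centre of the thumb tab on top of the wedge, the part to grasp: 14 mm thick in the wedge's x, 40 mm long in y, 34 mm tall, centred at x = 0, y = 32.5, z = 41 mm of the wedge (z 24 to 58 mm). The wedge's centre of mass is near y = 8 mm.
- wedge_tail (a point): Centre of the wedge's flat tail face below the tab: x = -5.5, y = 52.5, z = 12 mm of the wedge; the tab's rear end is flush with it, so it can be pushed at any height. Jammed, the wedge's origin is near x = -87, y = -18, z = 12 mm of the jig (7 mm further per mm of gap), its tail 14 mm out of the wide end. Friction (about 0.6) holds it after a push of 10 to 20 N.
- case: Open grey tool case, fixed on the bench. Origin: underside centre of its base half, 130 (x) x 210 (y) mm, rim 42, foam top 40 mm high. Lid half lies flat at x = 69 to 197 mm, rim 26 mm. The wedge starts in a cutout (floor at z = 18 mm), origin at x = -16, y = 0, axes as the case's, body top 2 mm above the foam, gripped by a sprung foam lip: about 6 N draw it straight up.
- dibber: Bystander: dibber with wooden handle and steel point, 145 mm long, 17 mm thick, lying in its groove in the case foam.
- seed_tin: Bystander: small tin 48 mm across, 45 mm tall, standing in the open case lid.
- tamper: Bystander: wooden tamper, 36 x 46 mm foot, 56 mm tall, standing on the jig board behind the bar close to the bar's -y knob, about x = -122, y = -125 mm of the jig.
- pot_a: Bystander: brown plastic pot with a seedling, 90 mm across, 80 mm tall (135 mm with the plant), at one of four places beside or behind the work.
- pot_b: Bystander: brown plastic pot with a seedling, 90 mm across, 80 mm tall (135 mm with the plant), at one of four places beside or behind the work.
- feed_bottle: Bystander: green bottle 68 mm across, 170 mm tall, at one of four places beside or behind the work.
- seed_jar: Bystander: amber jar 56 mm across, 85 mm tall, at one of four places beside or behind the work. Beyond these, propagators and other fixed equipment up to 180 mm tall line the bench's far edge (world x above 0.85 m) and its sides (|y| above 0.57 m).
Mind the look-alikes: they are no part of the job. Of the things shaped like the wedge, the orange one is meant.

How it is judged:
On the way, in this order (a step that is already met when the one before it is completed fails the run):
1. the wedge is drawn clear up out of its cutout (z of wedge in the frame of case above 0.045 m), for 0.05 s.
2. the wedge lies flat on the jig board, its straight face to the bar, in the gap between ramp block and bar (z of wedge in the frame of jig between 0.008 and 0.016 m and angle between wedge's own z axis and vertical below 0.1 rad and angle between the y axis of wedge and the y axis of jig, either way round below 0.15 rad and x of wedge in the frame of jig between -0.105 and -0.078 m and y of wedge in the frame of jig between -0.05 and 0.06 m), for 0.05 s.
At the end, for the whole second after the job is handed in: Tray flat and flush on the far fence (3 mm, 0.02 rad). Wedge flat on the board in line between ramp and bar (0.06 rad), its origin 45 mm right to 5 mm left of the jig's middle. Wedge presses on ramp and on bar, bar on tray, each over 4 N. All at rest (x of cell_tray in the frame of jig above 0.0365 m and angle between the y axis of cell_tray and the y axis of jig, either way round below 0.02 rad and z of cell_tray in the frame of jig below 0.015 m and angle between cell_tray's own z axis and vertical below 0.03 rad and contact force between clamp_bar and cell_tray above 4 N and contact force between wedge and clamp_bar above 4 N and contact force between wedge and ramp_block above 4 N and z of wedge in the frame of jig below 0.017 m and angle between wedge's own z axis and vertical below 0.1 rad and angle between the y axis of wedge and the y axis of jig, either way round below 0.06 rad and y of wedge in the frame of jig between -0.045 and 0.005 m and linear speed of each of wedge, cell_tray below 0.01 m/s); the robot touches nothing.
It fails at once if a bystander is knocked away (moved more than 30 mm) or tipped over (distance of any of pot_a, pot_b, feed_bottle, seed_jar, seed_tin, dibber, tamper from where it was at the start of the episode above 0.03 m or angle between any of pot_a, pot_b, feed_bottle, seed_jar, seed_tin, tamper's own z axis and vertical above 0.4 rad).
It also fails if it takes over 66 s, if anything falls off the work surface, if the arm or the gripper's body presses on something with over 40 N, if the wrist force passes 120 N, or if a joint passes its speed limit or range.

## Working session

There is one attempt and no reset: what is moved stays moved. The work goes in short steps, Python scripts to look and compute and a tool call to move; the robot and the scene stay as the last step left them, time stands still between calls to the robot, and variables do not carry over. Pictures are saved under pics/ and viewed, and the job is handed in when it is done.

Besides the shell and the picture viewer there is one more tool, called after ">>>" by a JSON object that holds its "method" and its "body". send_rows: Moves the arm, as the interface text tells. Its arguments: {"type":"object","properties":{"targets":{"type":"array","items":{"type":"array","items":{"type":"number"}}},"force":{"type":"number"}},"required":["targets"]}

```bash
ls; mkdir -p pics; python3 - <<'E'
from plant import sensors,capture
import cv2,numpy as np,pickle
o=sensors.get_obs();print(o)
for n in("scene","side","wrist"):
    c=capture(n);cv2.imwrite(f"pics/{n}0.png",c["color"][:,:,::-1]);pickle.dump(c,open(f"{n}0.pkl","wb"))
    print(n,c["fx"],c["cx"],c["cy"],c["R"],c["t"])
E
```

```text
pics
{'t': 0.0, 'q': array([-1.34667251e+00,  9.18361701e-02,  1.23184978e+00, -3.09306319e-05,
        1.81979846e+00, -5.67008502e-02]), 'qd': array([-0.00101319,  0.00056982,  0.00078257, -0.00049785, -0.00103532,
       -0.00149546]), 'joint_efforts': array([-1.13309077e-03, -4.46449399e+01, -4.06448400e+01,  6.96799974e-02,
        2.91970937e-02, -1.29419450e-04]), 'ee_pos': array([ 0.16621694, -0.57623671,  0.23254083]), 'orientation': array([-1.57268675e+00,  7.72640430e-05, -2.86077565e+00]), 'ft_force': array([-0.12534588, -0.23494082, -0.39861208]), 'ft_torque': array([-0.0387932 ,  0.03609073, -0.00576694]), 'opening': 0.0879759122440183}
scene 421.2335307268567 319.9226834533648 198.08387407078686 [[-0.77060555  0.6372512   0.00883109]
 [ 0.38808175  0.48019501 -0.78664179]
 [-0.50552907 -0.60276335 -0.6173465 ]] [ 0.44506717 -0.18622122  1.5505419 ]
side 435.7392982412352 317.04008345040825 191.47507987778457 [[ 0.9314321  -0.36390861 -0.00218202]
 [-0.22104448 -0.56098472 -0.79776906]
 [ 0.28909095  0.74355004 -0.60295917]] [-0.5543711   0.2021465   1.40043437]
wrist 309.70691628693146 323.0748626887028 198.64500117120954 [[ 2.76194383e-01 -9.61101323e-01 -9.53414382e-04]
 [-9.26323200e-01 -2.66464279e-01  2.66312067e-01]
 [-2.56206931e-01 -7.26707272e-02 -9.63886391e-01]] [-0.59916926 -0.03165615  0.3903079 ]
```

View pics/scene0.png

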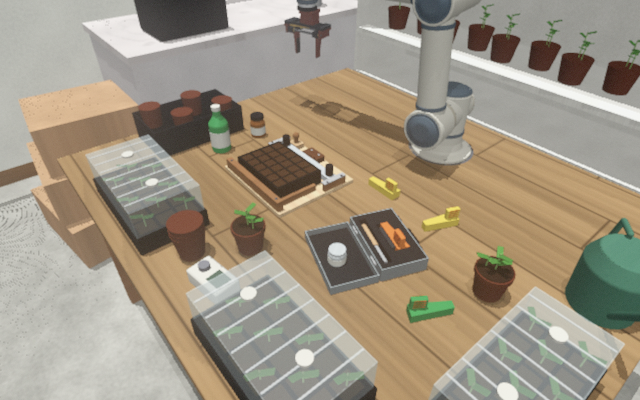

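View pics/side0.png

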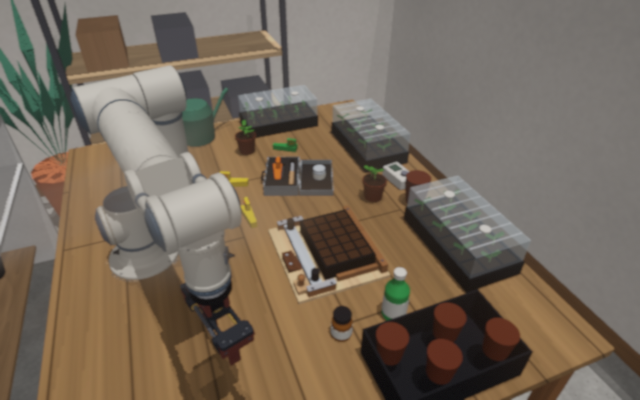

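View pics/wrist0.png

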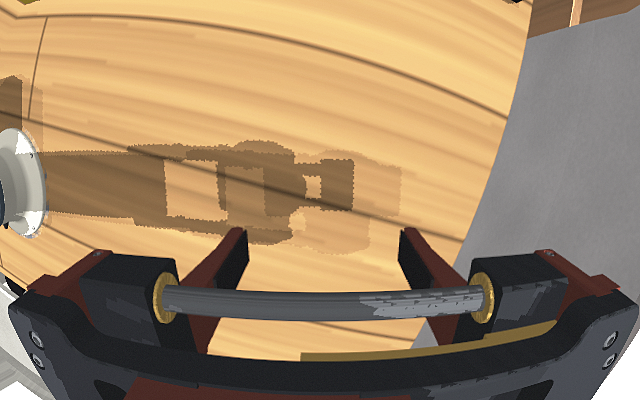

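```bash
cat > h.py <<'E'
import cv2,numpy as np,pickle
def cloud(c):
    z=c["z_map"];v,u=np.mgrid[:400,:640]
    P=np.stack([(u-c["cx"])/c["fx"]*z,(v-c["cy"])/c["fy"]*z,z],-1)
    W=(P-c["t"])@c["R"]
    W[z<=0]=np.nan
    return W
def ortho(c,x0,x1,y0,y1,res,zmin=-.01,zmax=.3):
    # rows: x decreasing downward; cols: y decreasing to right
    W=cloud(c).reshape(-1,3);C=c["color"].reshape(-1,3)[:,::-1]
    m=(W[:,0]>x0)&(W[:,0]<x1)&(W[:,1]>y0)&(W[:,1]<y1)&(W[:,2]>zmin)&(W[:,2]<zmax)
    W=W[m];C=C[m];o=np.argsort(W[:,2]);W=W[o];C=C[o]
    H,Wd=int((x1-x0)/res),int((y1-y0)/res)
    im=np.full((H,Wd,3),255,np.uint8);hm=np.full((H,Wd),np.nan)
    r=((x1-W[:,0])/res).astype(int).clip(0,H-1);q=((y1-W[:,1])/res).astype(int).clip(0,Wd-1)
    im[r,q]=C;hm[r,q]=W[:,2]
    return im,hm
E
python3 - <<'E'
from h import *
for n in("scene","side"):
    c=pickle.load(open(n+"0.pkl","rb"))
    im,hm=ortho(c,.1,.9,-.55,.55,.004)
    im=cv2.resize(im,None,fx=2.8,fy=2.8,interpolation=cv2.INTER_NEAREST)
    cv2.imwrite(f"pics/o_{n}.png",im)
c=pickle.load(open("scene0.pkl","rb"))
cv2.imwrite("pics/zs1.png",cv2.resize(c["color"][120:220,210:370,::-1],None,fx=5,fy=5,interpolation=cv2.INTER_CUBIC))
cv2.imwrite("pics/zs2.png",cv2.resize(c["color"][195:305,290:450,::-1],None,fx=5,fy=5,interpolation=cv2.INTER_CUBIC))
E
```

```text
(no output)
```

View pics/o_scene.png

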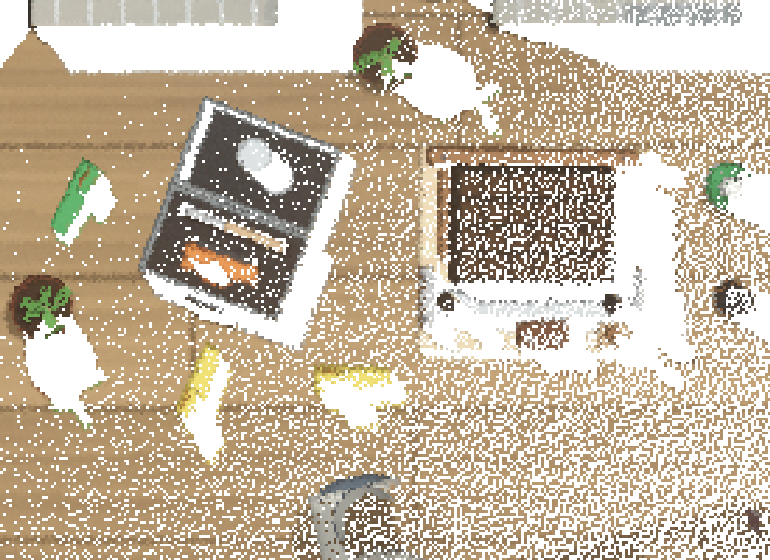

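View pics/o_side.png

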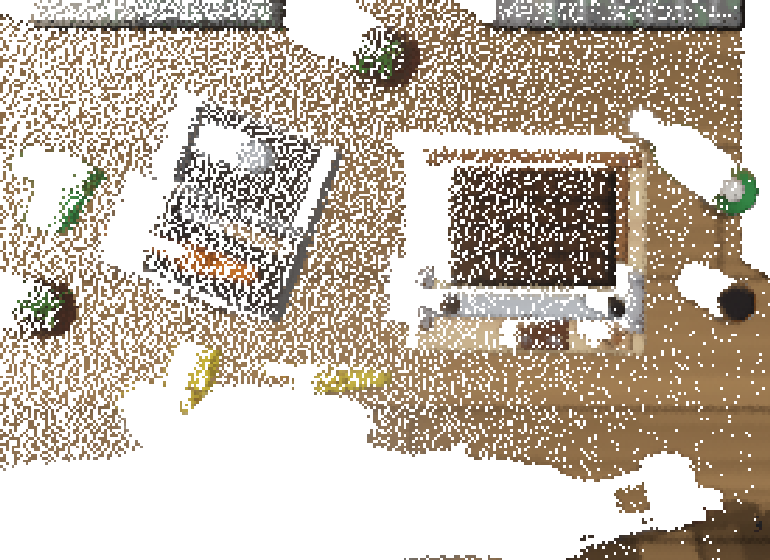

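View pics/zs1.png

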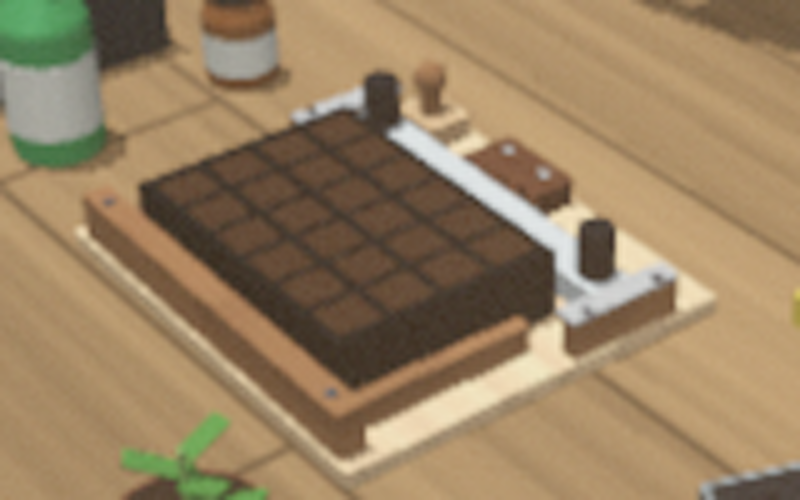

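View pics/zs2.png

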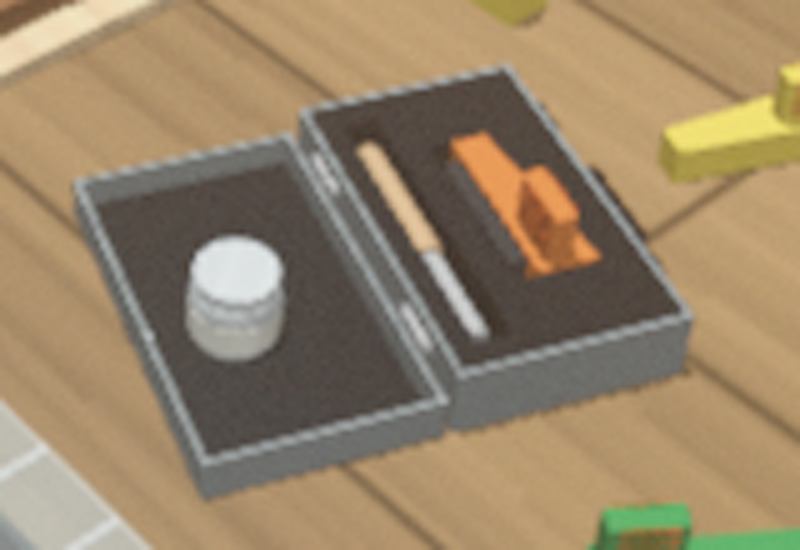

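```bash
python3 - <<'E'
from h import *
c=pickle.load(open("side0.pkl","rb"))
cv2.imwrite("pics/zd1.png",cv2.resize(c["color"][195:305,260:400,::-1],None,fx=5,fy=5,interpolation=cv2.INTER_CUBIC))
cv2.imwrite("pics/zd2.png",cv2.resize(c["color"][140:210,255:345,::-1],None,fx=8,fy=8,interpolation=cv2.INTER_CUBIC))
E
```

```text
(no output)
```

View pics/zd1.png

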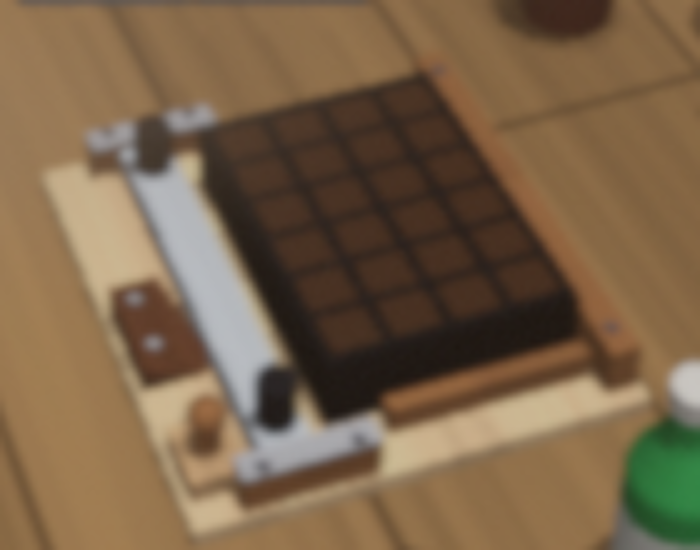

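View pics/zd2.png

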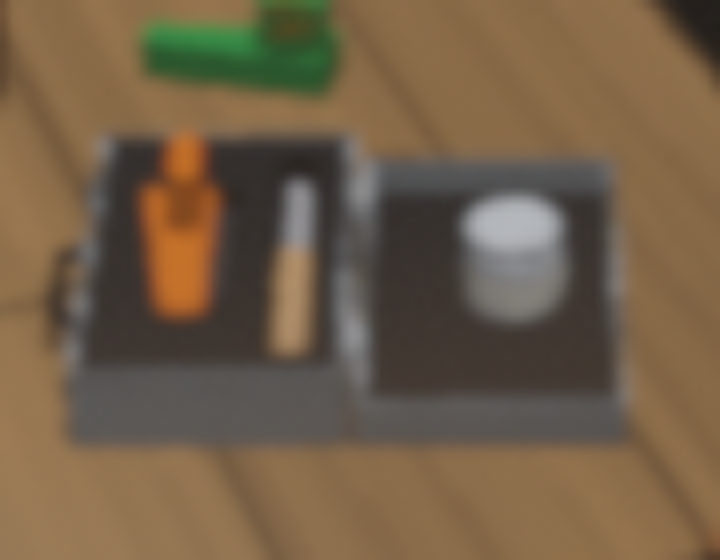

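```bash
cat > fit.py <<'E'
from h import *
from scipy.optimize import least_squares
S=pickle.load(open("scene0.pkl","rb"));D=pickle.load(open("side0.pkl","rb"))
def proj(c,X):
    p=X@c["R"].T+c["t"];return np.stack([c["fx"]*p[...,0]/p[...,2]+c["cx"],c["fy"]*p[...,1]/p[...,2]+c["cy"]],-1)
def px(p,off,s): return (np.array(p)+.5)/s-.5+np.array(off)
def tf(p,X):
    c,s=np.cos(p[2]),np.sin(p[2]);X=np.asarray(X,float)
    return np.stack([p[0]+c*X[...,0]-s*X[...,1],p[1]+s*X[...,0]+c*X[...,1],X[...,2]],-1)
def fit(obs,p0):
    f=lambda p:np.concatenate([(proj(c,tf(p,np.array(X)/1000))-u).ravel() for c,X,u in obs])
    r=least_squares(f,p0,loss="soft_l1");return r.x,f(r.x).reshape(-1,2)
E
python3 - <<'E'
from fit import *
j=[(S,X,px(p,(210,120),5)) for X,p in [((145,-162,12),(78,232)),((145,162,12),(350,465)),((-145,162,12),(715,295))]]
j+=[(D,X,px(p,(260,195),5)) for X,p in [((-145,162,12),(43,175)),((-145,-162,12),(195,530)),((145,-162,12),(648,395))]]
p,r=fit(j,[.55,-.2,0]);print(p,np.degrees(p[2]));print(r.round(2).tolist())
k=[(S,X,px(q,(290,195),5)) for X,q in [((65,-105,42),(300,110)),((-65,-105,42),(508,68)),((-65,105,42),(690,318)),((65,105,42),(455,375))]]
k+=[(D,X,px(q,(255,140),8)) for X,q in [((-65,105,42),(100,140)),((65,105,42),(350,138)),((-65,-105,42),(75,368)),((65,-105,42),(345,365))]]
pc,r=fit(k,[.5,.2,-.3]);print(pc,np.degrees(pc[2]));print(r.round(2).tolist())
np.save("poses.npy",[p,pc])
# overlay
a=cv2.resize(S["color"][:,:,::-1][120:220,210:370],None,fx=5,fy=5);b=cv2.resize(S["color"][:,:,::-1][195:305,290:450],None,fx=5,fy=5)
d=cv2.resize(D["color"][:,:,::-1][195:305,260:400],None,fx=5,fy=5);e=cv2.resize(D["color"][:,:,::-1][140:210,255:345],None,fx=8,fy=8)
def box(im,c,P,off,s,x0,x1,y0,y1,z,col):
    X=np.array([(x0,y0,z),(x1,y0,z),(x1,y1,z),(x0,y1,z)],float)/1000
    u=((proj(c,tf(P,X))-np.array(off)+.5)*s-.5).round().astype(np.int32)
    cv2.polylines(im,[u],True,col,1,cv2.LINE_AA)
for im,c,off,s in((a,S,(210,120),5),(d,D,(260,195),5)):
    box(im,c,p,off,s,-145,145,-162,162,12,(0,0,255)); box(im,c,p,off,s,122,140,-150,150,46,(255,0,0))
    box(im,c,p,off,s,-93,-61,-144,144,34.5,(0,255,0))
    for y in(118,-118): box(im,c,p,off,s,-90,-64,y-13,y+13,70.5,(255,0,255))
    X=np.array([(-140,-50,34),(-98,-50,34),(-108,20,34),(-140,20,34)])/1000
    u=((proj(c,tf(p,X))-np.array(off)+.5)*s-.5).round().astype(np.int32);cv2.polylines(im,[u],True,(255,255,0),1)
for im,c,off,s in((b,S,(290,195),5),(e,D,(255,140),8)):
    box(im,c,pc,off,s,-65,65,-105,105,42,(0,0,255)); box(im,c,pc,off,s,-23,-9,12.5,52.5,76,(0,255,0));box(im,c,pc,off,s,69,197,-105,105,26,(0,0,255))
cv2.imwrite("pics/ov1.png",np.hstack([a[:500],]));cv2.imwrite("pics/ov2.png",d);cv2.imwrite("pics/ov3.png",b);cv2.imwrite("pics/ov4.png",e)
E
```

```text
[ 0.54251424 -0.2080115  -0.01364163] -0.7816075468633649
[[-0.13, -0.03], [0.07, 2.34], [0.91, 0.49], [-0.18, -0.06], [-0.02, 0.93], [0.51, 0.65]]
[ 0.53955806  0.2301074  -0.36964116] -21.178878308374674
[[-0.47, -0.18], [0.15, -0.82], [0.94, 0.03], [0.44, 0.7], [0.95, -0.43], [1.42, -0.29], [-0.84, 1.56], [0.41, 1.81]]
```

View pics/ov1.png

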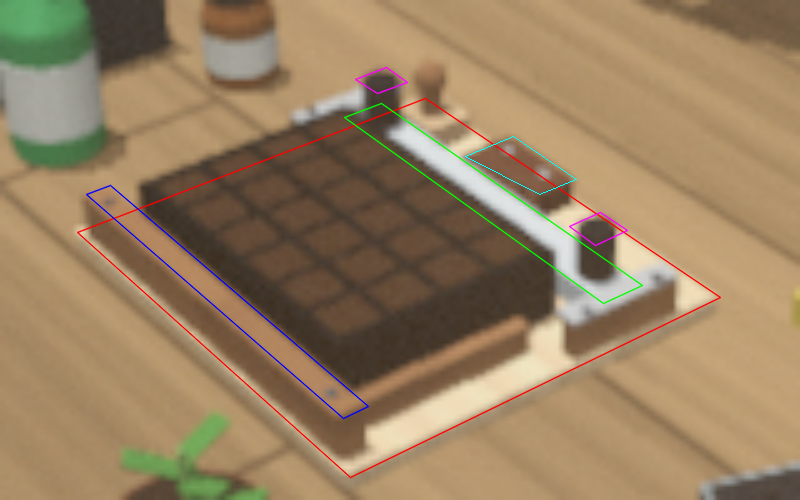

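View pics/ov2.png

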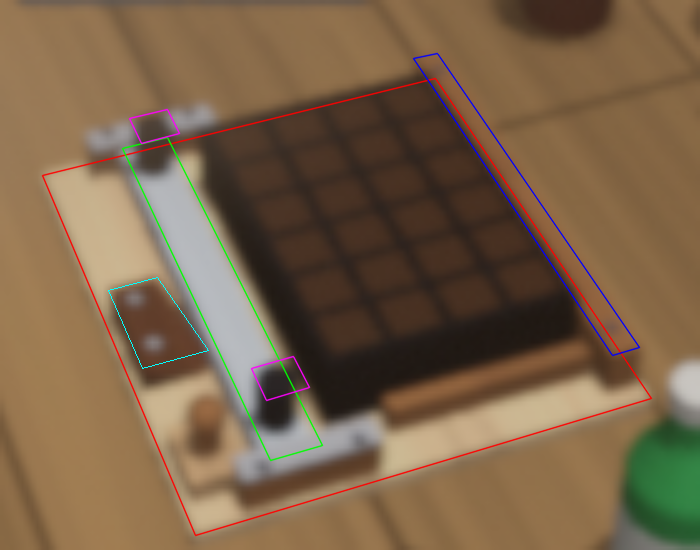

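View pics/ov3.png

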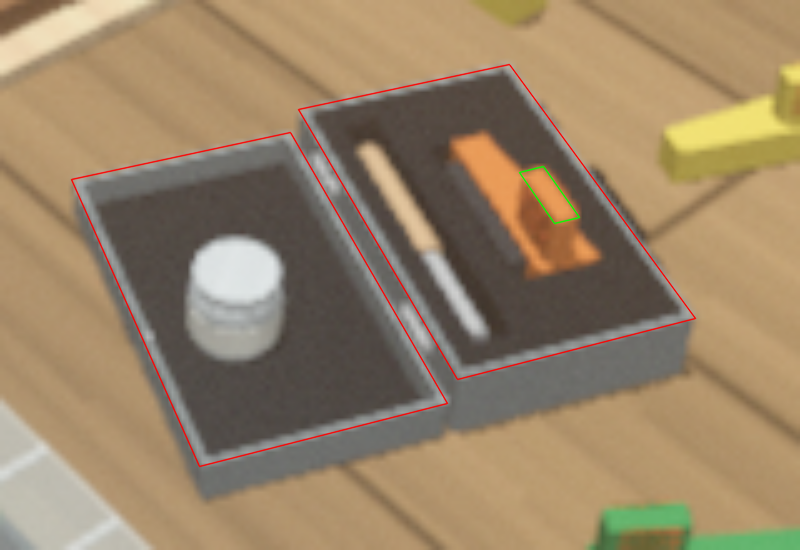

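View pics/ov4.png

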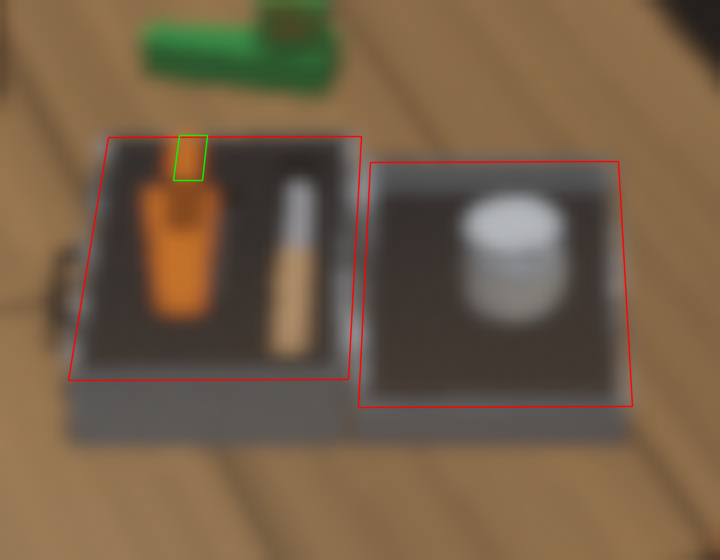

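```bash
cat > mv.py <<'E'
import numpy as np
from plant import sensors
def delta(x,y,z,yawdeg=None):
    o=sensors.get_obs();w=o["orientation"][2];d=np.array([x,y,z])-o["ee_pos"]
    c,s=np.cos(w),np.sin(w)
    dx=c*d[0]+s*d[1];dz=-s*d[0]+c*d[1];dy=-d[2]
    t=0 if yawdeg is None else -((yawdeg-np.degrees(w)+180)%360-180)
    print("t%.1f"%o["t"],"dx %.1f dy %.1f dz %.1f turn %.2f"%(dx*1e3,dy*1e3,dz*1e3,t), "pos",o["ee_pos"].round(4),"ori",np.degrees(o["orientation"]).round(2),"F",o["ft_force"].round(1))
E
python3 -c "
from mv import *
delta(.42,-.16,.33,-90.8)"
```

```text
t0.1 dx -359.2 dy -97.2 dz -329.7 turn -73.11 pos [ 0.1662 -0.5763  0.2328] ori [-9.0080e+01  1.0000e-02 -1.6391e+02] F [ 0.6 -0.1 -0.1]
```

>>> {"method": "send_rows", "body": {"targets": [[40, 0, -50, 0, 0], [40, -40, -97, -30, -8], [40, -80, -97, -60, -16], [40, -120, -97, -100, -24], [40, -160, -97, -140, -32], [40, -200, -97, -180, -40], [40, -240, -97, -220, -48], [40, -280, -97, -260, -56], [40, -320, -97, -300, -64], [40, -359, -97, -330, -72], [40, -359, -97, -330, -73], [40, -359, -97, -330, -73]]}}

```text
t: 1.35
ee_pos: [0.4217, -0.1554, 0.3302]
orientation: [-1.571, 0.002, -1.579]
ft_force: [-1.2, -1.3, 0.0]
opening: 0.0398
```

```bash
python3 - <<'E'
from mv import *
from plant import capture
import cv2,pickle
delta(.5,.2,.33,-111)
c=capture("wrist");pickle.dump(c,open("w1.pkl","wb"));cv2.imwrite("pics/w1.png",c["color"][:,:,::-1])
E
```

```text
t1.4 dx -356.0 dy 0.2 dz 75.6 turn 20.56 pos [ 0.4217 -0.1554  0.3302] ori [-89.99   0.1  -90.44] F [-1.2 -1.3  0. ]
```

View pics/w1.png

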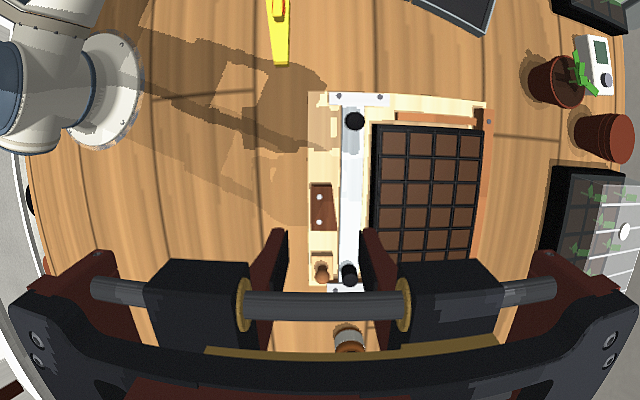

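```bash
cat > fe.py <<'E'
from h import *
def fproj(c,X):
    p=X@c["R"].T+c["t"];r=np.hypot(p[...,0],p[...,1]);th=np.arctan2(r,p[...,2]);k=th/np.maximum(r,1e-9)
    return np.stack([c["cx"]+c["fx"]*k*p[...,0],c["cy"]+c["fy"]*k*p[...,1]],-1)
def rect(c,z,x0,x1,y0,y1,res):
    # cols: x increasing right; rows: y decreasing down
    xs=np.arange(x0,x1,res);ys=np.arange(y1,y0,-res)
    X,Y=np.meshgrid(xs,ys);u=fproj(c,np.stack([X,Y,np.full_like(X,z)],-1)).astype(np.float32)
    return cv2.remap(c["color"][:,:,::-1].copy(),u[...,0],u[...,1],cv2.INTER_CUBIC)
E
python3 - <<'E'
from fe import *
c=pickle.load(open("w1.pkl","rb"))
for z in(12,34):
    im=rect(c,z/1000,.37,.72,-.3,-.03,.0005)
    p=np.load("poses.npy")[0]
    cv2.imwrite(f"pics/r{z}.png",im)
print(c["fx"],c["fy"])
E
```

```text
309.70691628693146 309.70691628693146
```

View pics/r12.png

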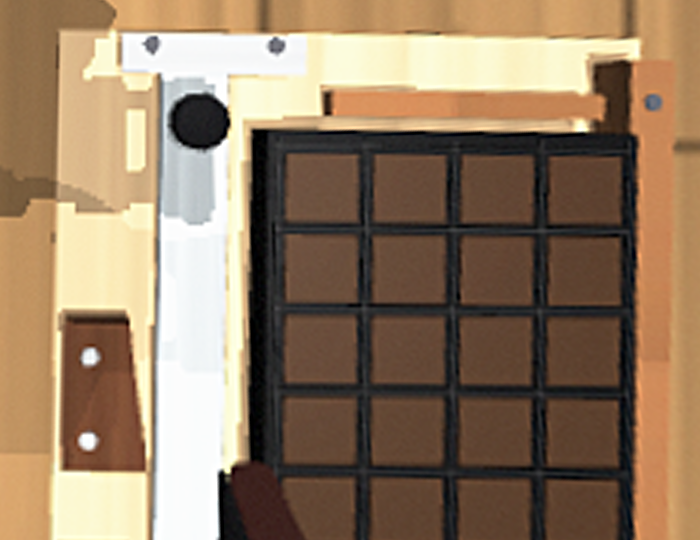

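View pics/r34.png

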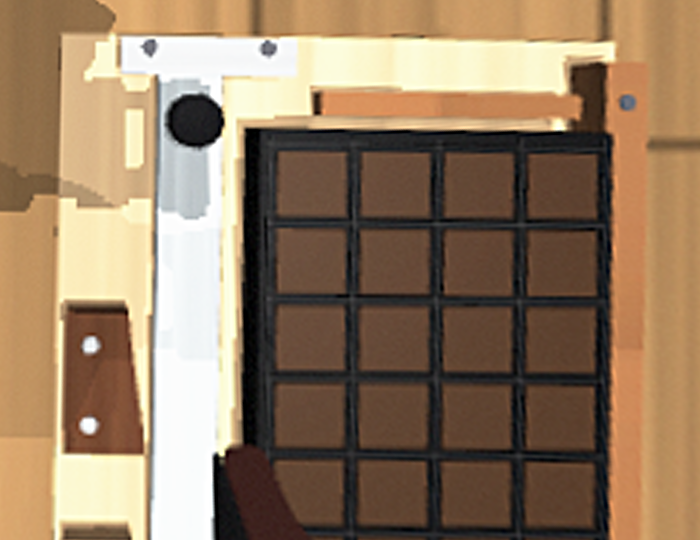

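```bash
cat >> mv.py <<'E'
J=[.542,-.209,-.0155]
def jig(x,y):
    c,s=np.cos(J[2]),np.sin(J[2]);x/=1000;y/=1000
    return J[0]+c*x-s*y,J[1]+s*x+c*y
def tojig(o=None):
    o=o or sensors.get_obs();d=o["ee_pos"][:2]-np.array(J[:2]);c,s=np.cos(J[2]),np.sin(J[2])
    print("TCP in jig mm",round((c*d[0]+s*d[1])*1e3,1),round((-s*d[0]+c*d[1])*1e3,1),round(o["ee_pos"][2]*1e3,1),"F",o["ft_force"].round(1),"t",round(o["t"],2))
E
python3 -c "
from mv import *
delta(*jig(-125,118),.058,-90.9);tojig()"
```

```text
t1.4 dx -68.3 dy 272.3 dz -2.7 turn 0.31 pos [ 0.4208 -0.1574  0.3303] ori [-9.003e+01  3.000e-02 -9.059e+01] F [ 1.  -0.4  0.2]
TCP in jig mm -122.0 49.7 330.3 F [ 1.  -0.4  0.2] t 1.4
```

>>> {"method": "send_rows", "body": {"targets": [[0, -40, 0, -3, 0.3], [0, -68, 45, -3, 0.3], [0, -68, 90, -3, 0.3], [0, -68, 135, -3, 0.3], [0, -68, 180, -3, 0.3], [0, -68, 225, -3, 0.3], [0, -68, 260, -3, 0.3], [0, -68, 272, -3, 0.3], [0, -68, 272, -3, 0.3]]}}

```text
t: 2.3
ee_pos: [0.4165, -0.0927, 0.0572]
orientation: [-1.574, 0.001, -1.594]
ft_force: [0.0, 0.0, 0.4]
opening: 0.0004
```

>>> {"method": "send_rows", "body": {"targets": [[0, 0, 0, 5, 0], [0, 0, 0, 10, 0], [0, 0, 0, 14, 0], [0, 0, 0, 18, 0], [0, 0, 0, 22, 0], [0, 0, 0, 26, 0], [0, 0, 0, 30, 0], [0, 0, 0, 33, 0], [0, 0, 0, 34, 0], [0, 0, 0, 35, 0], [0, 0, 0, 35, 0]]}}

```text
t: 3.4
ee_pos: [0.4529, -0.0926, 0.0586]
orientation: [-1.571, 0.0, -1.592]
ft_force: [-0.4, -0.2, 0.3]
opening: 0.0006
```

```bash
python3 -c "
from mv import *
tojig()"
```

```text
TCP in jig mm -90.9 115.0 58.6 F [-0.4 -0.2  0.3] t 3.4
```

>>> {"method": "send_rows", "body": {"targets": [[0, 0, 0, 1, 0], [0, 0, 0, 2, 0], [0, 0, 0, 3, 0], [0, 0, 0, 4, 0], [0, 0, 0, 5, 0]]}}

```text
t: 3.9
ee_pos: [0.4576, -0.0927, 0.0586]
orientation: [-1.572, 0.0, -1.592]
ft_force: [-2.8, 0.7, 1.8]
opening: 0.0006
```

```bash
python3 - <<'E'
from mv import *
from fe import *
from plant import capture
tojig()
c=capture("wrist");cv2.imwrite("pics/w2.png",c["color"][:,:,::-1])
E
```

```text
TCP in jig mm -86.2 115.0 58.6 F [-2.8  0.7  1.8] t 3.9
```

View pics/w2.png

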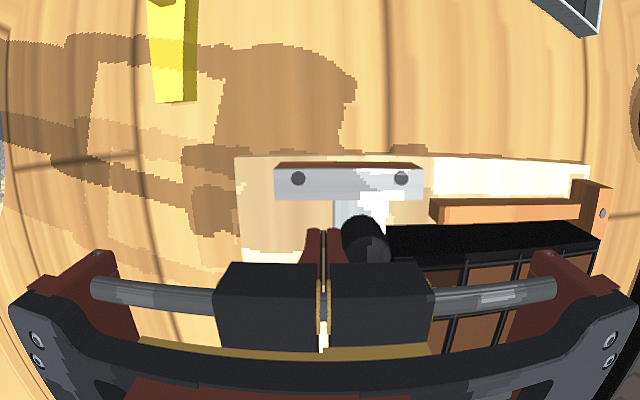

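Finger touches the left knob at about (350,245). I push on in small steps.

>>> {"method": "send_rows", "body": {"targets": [[0, 0, 0, 1, 0], [0, 0, 0, 2, 0], [0, 0, 0, 3, 0], [0, 0, 0, 3, 0]]}}

```text
t: 4.35
ee_pos: [0.4609, -0.0928, 0.0586]
orientation: [-1.571, 0.0, -1.592]
ft_force: [-3.8, 1.6, 2.3]
opening: 0.0003
```

>>> {"method": "send_rows", "body": {"targets": [[0, 0, 0, 1, 0], [0, 0, 0, 2, 0], [0, 0, 0, 2, 0]]}}

```text
t: 4.65
ee_pos: [0.4626, -0.0928, 0.0585]
orientation: [-1.572, 0.0, -1.592]
ft_force: [-6.1, 0.2, 2.6]
opening: 0.0006
```

>>> {"method": "send_rows", "body": {"targets": [[0, 0, 0, 1, 0], [0, 0, 0, 2, 0], [0, 0, 0, 2, 0]]}}

```text
t: 4.95
ee_pos: [0.4627, -0.0928, 0.0585]
orientation: [-1.577, 0.0, -1.592]
ft_force: [-14.8, 2.2, 8.3]
opening: 0.0006
```

>>> {"method": "send_rows", "body": {"targets": [[0, 0, 0, 1, 0], [0, 0, 0, 2, 0], [0, 0, 0, 2, 0]]}}

```text
t: 5.25
ee_pos: [0.4628, -0.0927, 0.0585]
orientation: [-1.581, 0.001, -1.592]
ft_force: [-24.4, 2.7, 12.8]
opening: 0.0004
```

>>> {"method": "send_rows", "body": {"targets": [[0, 0, 0, -4, 0], [0, 0, 0, -20, 0], [0, 0, -40, -25, 0], [0, 0, -90, -25, 0], [0, 0, -140, -25, 0], [0, 0, -190, -25, 0], [0, 30, -240, -25, 0], [0, 60, -272, -25, 0], [0, 60, -272, -25, 0], [0, 60, -272, -25, 0]]}}

```text
t: 6.25
ee_pos: [0.4414, -0.1533, 0.3314]
orientation: [-1.568, -0.001, -1.594]
ft_force: [0.7, -0.1, -0.4]
opening: 0.0004
```

```bash
python3 - <<'E'
from mv import *
from fe import *
from plant import capture
c=capture("wrist");pickle.dump(c,open("w3.pkl","wb"))
for z in(12,34): cv2.imwrite(f"pics/r3_{z}.png",rect(c,z/1000,.37,.72,-.3,-.03,.0005))
E
```

```text
(no output)
```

View pics/r3_34.png

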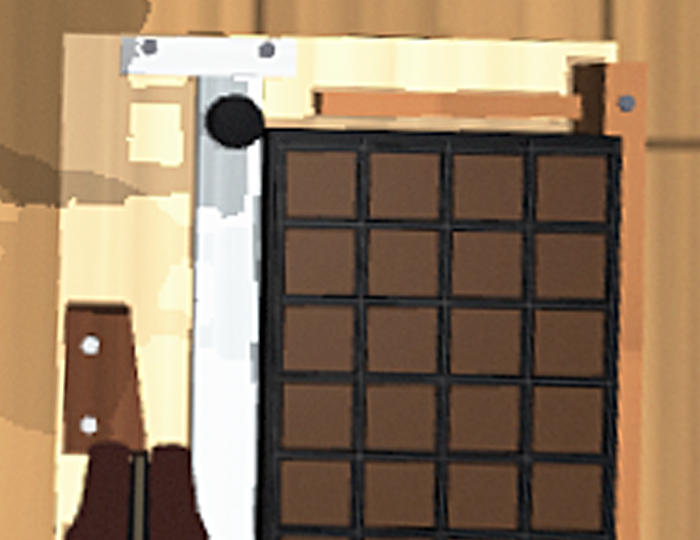

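```bash
python3 - <<'E'
from mv import *
delta(.51,.18,.3,-111.2)
E
```

```text
t6.3 dx -334.0 dy 29.8 dz 61.7 turn 19.95 pos [ 0.4411 -0.1525  0.3298] ori [-8.997e+01  1.000e-02 -9.125e+01] F [ 0.6  0.1 -0.8]
```

>>> {"method": "send_rows", "body": {"targets": [[36, -48, 0, 8, 4], [36, -96, 0, 16, 8], [36, -144, 0, 24, 12], [36, -192, 10, 32, 16], [36, -240, 20, 44, 20], [36, -288, 30, 54, 20], [36, -334, 30, 62, 20], [36, -334, 30, 62, 20], [36, -334, 30, 62, 20]]}}

```text
t: 7.2
ee_pos: [0.5088, 0.1819, 0.2982]
orientation: [-1.574, -0.002, -1.937]
ft_force: [-0.5, -0.8, 0.2]
opening: 0.0359
```

```bash
python3 - <<'E'
from mv import *
from fe import *
from plant import capture
c=capture("wrist");pickle.dump(c,open("w4.pkl","wb"))
cv2.imwrite("pics/w4.png",c["color"][:,:,::-1])
cv2.imwrite("pics/r4.png",rect(c,.076,.42,.72,.10,.38,.0005))
cv2.imwrite("pics/r4b.png",rect(c,.042,.42,.72,.10,.38,.0005))
delta(.51,.18,.3,-111.2)
E
```

```text
t7.2 dx 0.4 dy -1.0 dz 1.2 turn 0.08 pos [0.509  0.1808 0.299 ] ori [-9.0100e+01 -9.0000e-02 -1.1112e+02] F [ 0.6  0.2 -0. ]
```

View pics/r4.png

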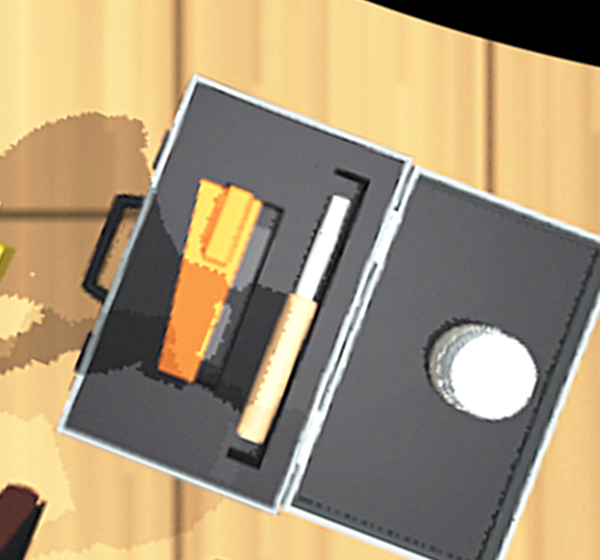

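View pics/r4b.png

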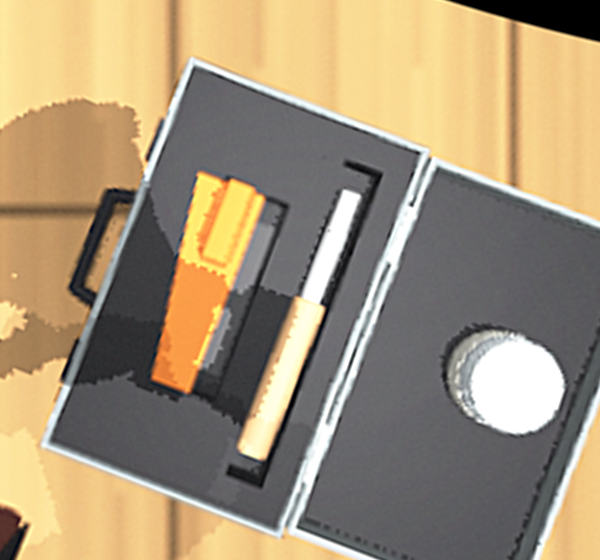

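```bash
python3 - <<'E'
from fe import *
im=cv2.imread("pics/r4.png")
c,s=np.cos(np.radians(-20.9)),np.sin(np.radians(-20.9))
q=[]
for a,b in((-7,-20),(7,-20),(7,20),(-7,20)):
    x=.5358+(c*a-s*b)/1e3;y=.2674+(s*a+c*b)/1e3;q.append(((x-.42)/.0005,(.38-y)/.0005))
z=cv2.resize(im[150:420,120:320],None,fx=2,fy=2,interpolation=cv2.INTER_CUBIC)
cv2.polylines(z,[((np.array(q)-(120,150))*2).astype(np.int32)],True,(0,0,255),1)
cv2.imwrite("pics/r4z.png",z)
E
```

```text
(no output)
```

View pics/r4z.png

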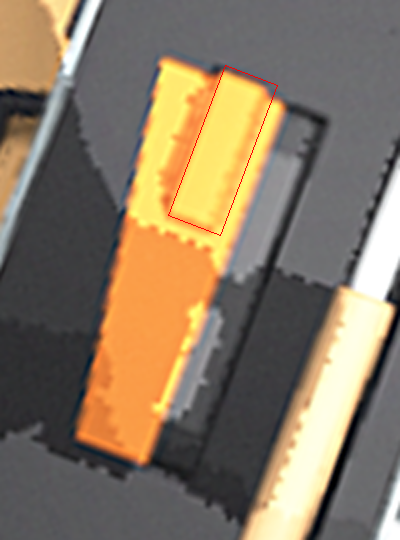

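```bash
python3 - <<'E'
from mv import *
delta(.5358,.2674,.059,-110.9)
E
```

```text
t7.2 dx -90.5 dy 240.0 dz -6.2 turn -0.22 pos [0.509  0.1808 0.299 ] ori [-9.0100e+01 -9.0000e-02 -1.1112e+02] F [ 0.6  0.2 -0. ]
```

>>> {"method": "send_rows", "body": {"targets": [[36, -45, 20, -3, 0], [36, -90, 60, -6, 0], [36, -90, 105, -6, 0], [36, -90, 150, -6, 0], [36, -90, 180, -6, 0], [36, -90, 180, -6, 0]]}}

```text
t: 7.85
ee_pos: [0.5339, 0.2638, 0.1143]
orientation: [-1.578, -0.007, -1.943]
ft_force: [-0.3, 0.1, -0.6]
opening: 0.0357
```

```bash
python3 - <<'E'
from mv import *
from fe import *
from plant import capture
delta(.5358,.2674,.059,-110.9)
c=capture("wrist")
cv2.imwrite("pics/w5.png",c["color"][:,:,::-1])
delta(.5358,.2674,.059,-110.9)
E
```

```text
t7.8 dx -4.0 dy 55.3 dz 0.5 turn -0.41 pos [0.5339 0.2638 0.1143] ori [ -90.41   -0.42 -111.31] F [-0.3  0.1 -0.6]
t7.9 dx -2.8 dy 59.4 dz -0.7 turn -0.41 pos [0.5354 0.2645 0.1184] ori [ -90.19   -0.2  -111.31] F [ 0.4  0.4 -0.2]
```

View pics/w5.png

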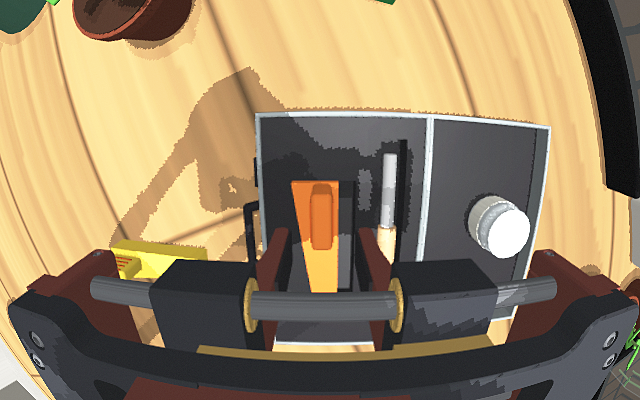

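>>> {"method": "send_rows", "body": {"targets": [[36, -2, 25, 0, -0.3], [36, -2, 45, 0, -0.3], [36, -2, 55, 0, -0.3], [36, -2, 60, 0, -0.3], [36, -2, 60, 0, -0.3], [36, -2, 60, 0, -0.3]]}}

```text
t: 8.5
ee_pos: [0.5381, 0.2683, 0.0624]
orientation: [-1.569, 0.002, -1.936]
ft_force: [-1.0, -0.2, 0.1]
opening: 0.0358
```

>>> {"method": "send_rows", "body": {"targets": [[5, 0, 0, 0, 0], [5, 0, 0, 0, 0], [5, 0, 0, 0, 0], [5, 0, 0, 0, 0], [5, 0, 0, 0, 0], [5, 0, 0, 0, 0]], "force": 45}}

```text
t: 9.1
ee_pos: [0.5361, 0.269, 0.0608]
orientation: [-1.574, 0.0, -1.935]
ft_force: [-4.3, 1.5, 2.7]
opening: 0.0139
```

```bash
python3 - <<'E'
from mv import *
delta(.5358,.2674,.059,-110.9)
E
```

```text
t9.1 dx 1.6 dy 1.8 dz 0.3 turn 0.03 pos [0.5361 0.269  0.0608] ori [-9.0160e+01  1.0000e-02 -1.1087e+02] F [-4.3  1.5  2.7]
```

>>> {"method": "send_rows", "body": {"targets": [[5, 0, -4, 0, 0], [5, 0, -8, 0, 0], [5, 0, -12, 0, 0], [5, 0, -18, 0, 0], [5, 0, -26, 0, 0], [5, 0, -36, 0, 0], [5, 0, -50, 0, 0], [5, 0, -70, 0, 0], [5, 0, -90, 0, 0], [5, 0, -110, 0, 0], [5, 0, -110, 0, 0], [5, 0, -110, 0, 0]]}}

```text
t: 10.3
ee_pos: [0.5379, 0.2681, 0.1716]
orientation: [-1.569, 0.001, -1.936]
ft_force: [-0.0, 0.1, -1.5]
opening: 0.0137
```

```bash
python3 - <<'E'
from mv import *
from fe import *
from plant import capture
tojig()
c=capture("wrist")
cv2.imwrite("pics/w6.png",c["color"][:,:,::-1])
for y in (50,):
    x,yy=jig(-92,y+34); delta(x,yy,.17,-90.9)
E
```

```text
TCP in jig mm -11.5 477.0 171.6 F [-0.   0.1 -1.5] t 10.3
t10.3 dx 396.5 dy 0.2 dz 59.4 turn -20.02 pos [0.5374 0.268  0.1702] ori [-8.9990e+01 -1.0000e-02 -1.1092e+02] F [-0.2  0.3 -2.2]
```

View pics/w6.png

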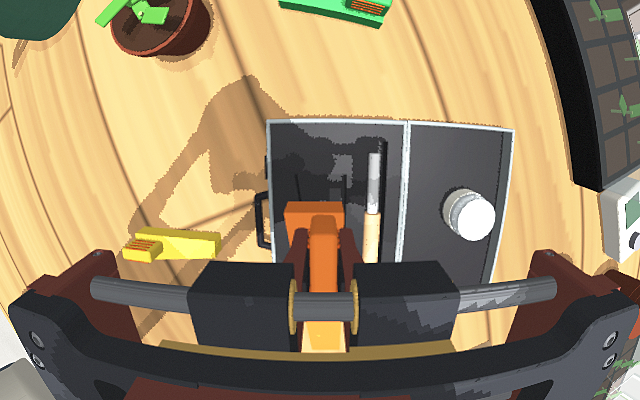

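>>> {"method": "send_rows", "body": {"targets": [[5, 40, 0, 6, -2], [5, 80, 0, 12, -4], [5, 120, 0, 18, -6], [5, 160, 0, 24, -8], [5, 200, 0, 30, -10], [5, 240, 0, 36, -12], [5, 280, 0, 42, -14], [5, 320, 0, 48, -16], [5, 360, 0, 54, -18], [5, 396, 0, 59, -20], [5, 396, 0, 59, -20], [5, 396, 0, 59, -20]]}}

```text
t: 11.55
ee_pos: [0.4505, -0.1232, 0.1694]
orientation: [-1.573, 0.001, -1.589]
ft_force: [-0.8, 0.0, -1.5]
opening: 0.014
```

```bash
python3 - <<'E'
from mv import *
from fe import *
from plant import capture
tojig()
for n in("scene","side","wrist"):
    c=capture(n);pickle.dump(c,open(n+"7.pkl","wb"))
    im=c["color"][:,:,::-1]
    if n=="scene": im=cv2.resize(im[80:220,210:370],None,fx=5,fy=5,interpolation=cv2.INTER_CUBIC)[:600]
    if n=="side": im=cv2.resize(im[165:305,240:400],None,fx=5,fy=5,interpolation=cv2.INTER_CUBIC)[:600]
    cv2.imwrite(f"pics/{n}7.png",im)
tojig();x,yy=jig(-92,84); delta(x,yy,.07,-90.9)
E
```

```text
TCP in jig mm -92.8 84.4 169.4 F [-0.8  0.  -1.5] t 11.55
TCP in jig mm -92.2 85.8 170.1 F [ 0.1  0.  -0.9] t 11.7
t11.7 dx 1.8 dy 100.1 dz 0.2 turn 0.05 pos [ 0.4512 -0.1218  0.1701] ori [-9.005e+01  4.000e-02 -9.085e+01] F [ 0.1  0.  -0.9]
```

View pics/scene7.png

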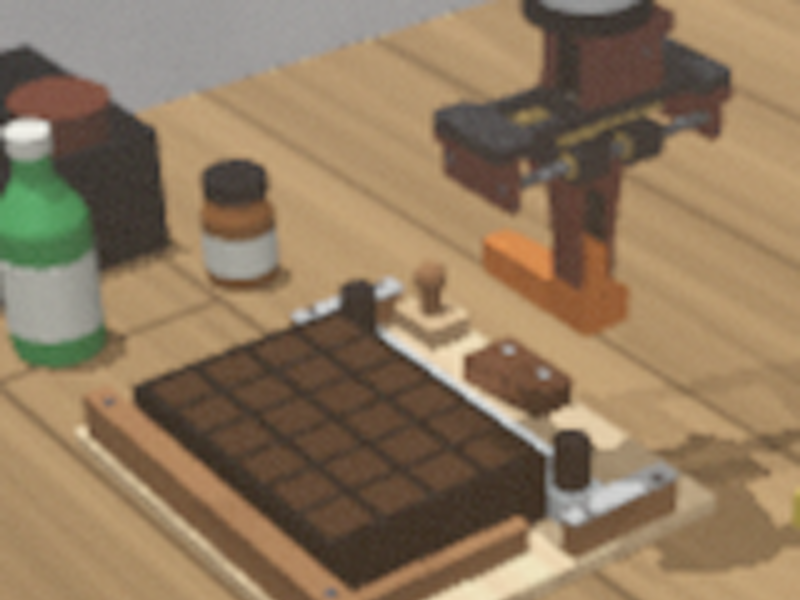

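View pics/side7.png

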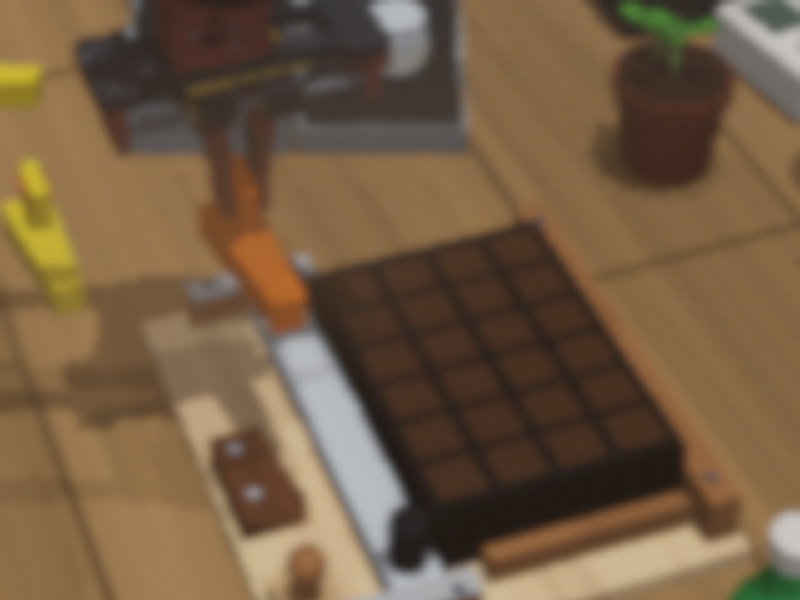

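View pics/wrist7.png

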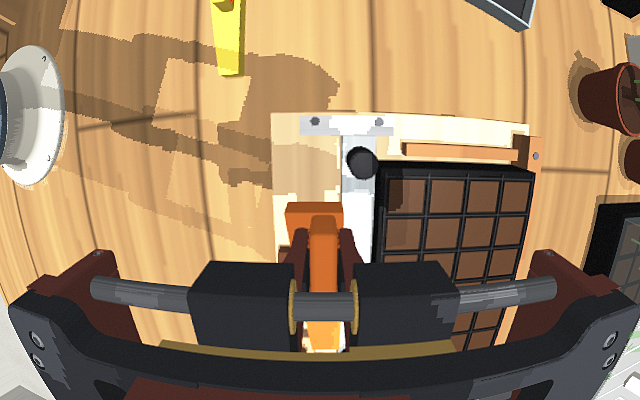

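>>> {"method": "send_rows", "body": {"targets": [[5, 2, 25, 0, 0], [5, 2, 50, 0, 0], [5, 2, 70, 0, 0], [5, 2, 82, 0, 0], [5, 2, 82, 0, 0], [5, 2, 82, 0, 0]]}}

```text
t: 12.3
ee_pos: [0.4514, -0.1244, 0.0893]
orientation: [-1.57, -0.0, -1.586]
ft_force: [0.7, 0.1, -0.6]
opening: 0.0139
```

```bash
python3 - <<'E'
from mv import *
from fe import *
from plant import capture
tojig()
for n in("scene","side","wrist"):
    c=capture(n);pickle.dump(c,open(n+"8.pkl","wb"))
    im=c["color"][:,:,::-1]
    if n=="scene": im=cv2.resize(im[120:220,270:370],None,fx=6,fy=6,interpolation=cv2.INTER_CUBIC)[:600]
    if n=="side": im=cv2.resize(im[205:305,260:360],None,fx=6,fy=6,interpolation=cv2.INTER_CUBIC)[:600]
    cv2.imwrite(f"pics/{n}8.png",im)
tojig();x,yy=jig(-92,84); delta(x,yy,.07,-90.9)
E
```

```text
TCP in jig mm -91.9 83.2 89.3 F [ 0.7  0.1 -0.6] t 12.3
TCP in jig mm -91.5 82.7 90.1 F [ 0.5 -0.1 -1.3] t 12.45
t12.4 dx -1.3 dy 20.1 dz -0.5 turn 0.00 pos [ 0.4518 -0.1249  0.0901] ori [-8.987e+01 -4.000e-02 -9.090e+01] F [ 0.5 -0.1 -1.3]
```

View pics/scene8.png

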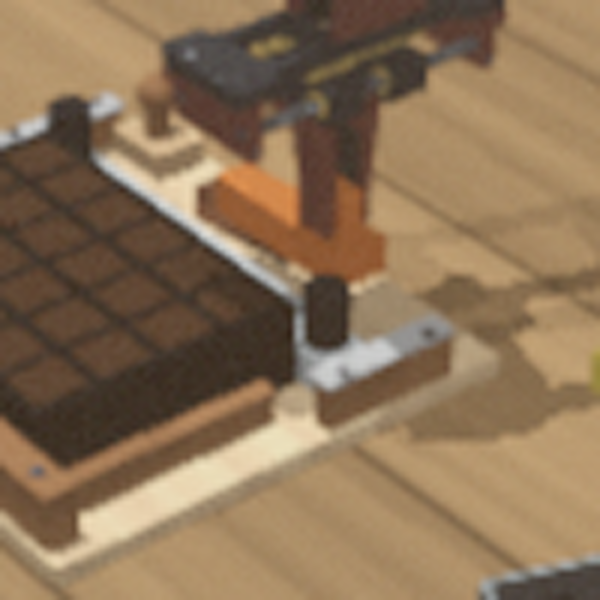

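View pics/side8.png

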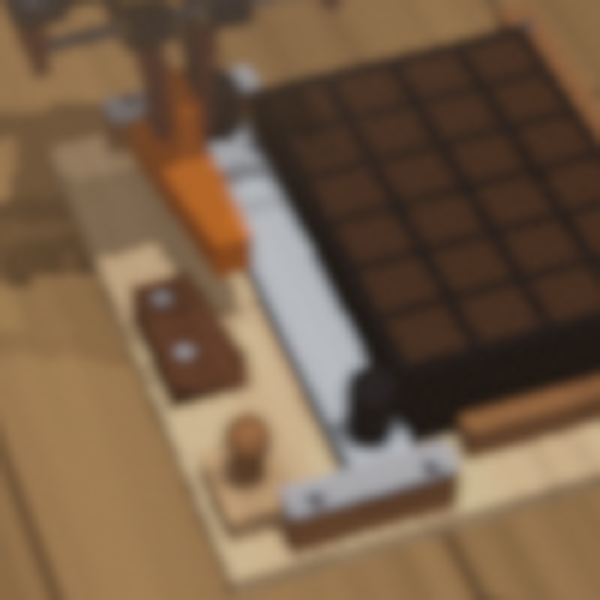

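View pics/wrist8.png

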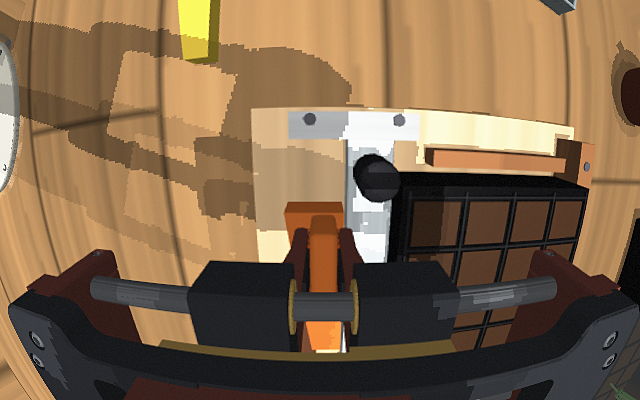

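```bash
python3 - <<'E'
from fe import *
c=pickle.load(open("wrist8.pkl","rb"))
a=rect(c,.071,.40,.5,-.13,-.05,.00025);b=rect(c,.0345,.40,.5,-.13,-.05,.00025)
cv2.imwrite("pics/r8.png",np.hstack([a,b]))
E
```

```text
(no output)
```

View pics/r8.png

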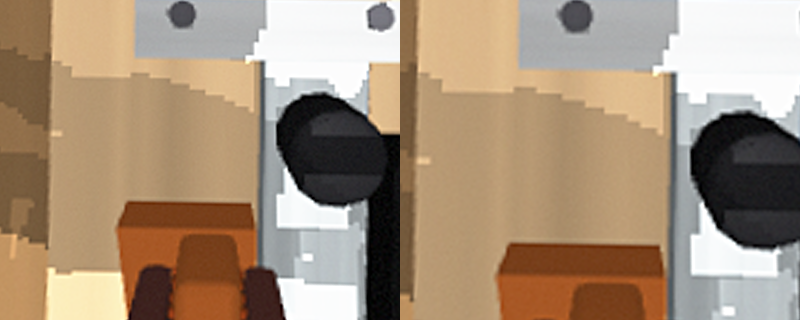

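>>> {"method": "send_rows", "body": {"targets": [[5, 0, 8, 0, 0], [5, 0, 16, 0, 0], [5, 0, 24, 0, 0], [5, 0, 28, 0, 0], [5, 0, 28, 0, 0]]}}

```text
t: 12.95
ee_pos: [0.4504, -0.1246, 0.0594]
orientation: [-1.573, 0.001, -1.587]
ft_force: [-0.1, -0.0, -1.0]
opening: 0.0138
```

>>> {"method": "send_rows", "body": {"targets": [[5, 0, 2, 0, 0], [5, 0, 4, 0, 0], [5, 0, 5, 0, 0], [5, 0, 5, 0, 0]]}}

```text
t: 13.35
ee_pos: [0.4511, -0.1248, 0.0556]
orientation: [-1.571, -0.0, -1.587]
ft_force: [-1.0, 1.0, -1.3]
opening: 0.0136
```

```bash
python3 - <<'E'
from mv import *
tojig()
E
```

```text
TCP in jig mm -92.2 82.8 55.6 F [-1.   1.  -1.3] t 13.35
```

>>> {"method": "send_rows", "body": {"targets": [[5, 0, 1, 0, 0], [5, 0, 1, 0, 0]]}}

```text
t: 13.55
ee_pos: [0.4511, -0.1249, 0.0547]
orientation: [-1.571, -0.0, -1.587]
ft_force: [-0.2, 0.3, -1.1]
opening: 0.014
```

>>> {"method": "send_rows", "body": {"targets": [[5, 0, 1, 0, 0], [5, 0, 1, 0, 0]]}}

```text
t: 13.75
ee_pos: [0.4512, -0.1249, 0.0547]
orientation: [-1.57, -0.0, -1.587]
ft_force: [-3.3, 2.0, 4.8]
opening: 0.014
```

>>> {"method": "send_rows", "body": {"targets": [[5, 4, -1, 0, 0], [5, 9, -1, 0.5, 0], [5, 14, -1, 1, 0], [5, 19, -1, 1.4, 0], [5, 24, -1, 1.8, 0], [5, 29, -1, 2.2, 0], [5, 34, -1, 2.5, 0], [5, 38, -1, 2.8, 0], [5, 42, -1, 3.1, 0], [5, 42, -1, 3.1, 0]]}}

```text
t: 14.75
ee_pos: [0.4536, -0.1676, 0.0547]
orientation: [-1.571, -0.001, -1.587]
ft_force: [-0.6, -0.4, 1.0]
opening: 0.0139
```

```bash
python3 - <<'E'
from mv import *
from fe import *
from plant import capture
tojig()
for n in("side","wrist"):
    c=capture(n);pickle.dump(c,open(n+"9.pkl","wb"))
    im=c["color"][:,:,::-1]
    if n=="side": im=cv2.resize(im[205:305,260:360],None,fx=6,fy=6,interpolation=cv2.INTER_CUBIC)[:600]
    cv2.imwrite(f"pics/{n}9.png",im)
tojig()
E
```

```text
TCP in jig mm -89.1 40.0 54.7 F [-0.6 -0.4  1. ] t 14.75
TCP in jig mm -89.1 40.2 54.7 F [-0.1 -1.8  1.4] t 14.85
```

View pics/side9.png

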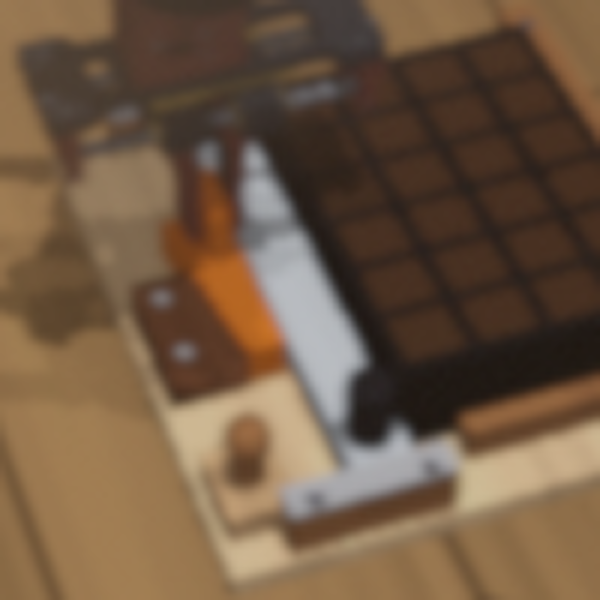

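View pics/wrist9.png

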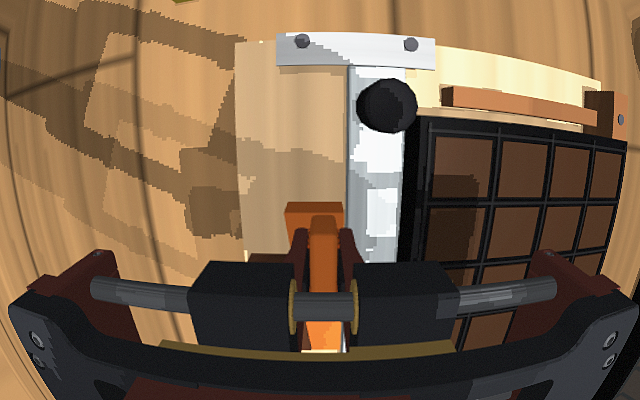

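>>> {"method": "send_rows", "body": {"targets": [[5, 2, 0, 0.1, 0], [5, 4, 0, 0.3, 0], [5, 6, 0, 0.4, 0], [5, 8, 0, 0.6, 0], [5, 10, 0, 0.7, 0], [5, 10, 0, 0.7, 0]]}}

```text
t: 15.45
ee_pos: [0.4541, -0.1772, 0.0547]
orientation: [-1.571, -0.0, -1.587]
ft_force: [0.5, -0.1, 1.6]
opening: 0.0137
```

>>> {"method": "send_rows", "body": {"targets": [[5, 2, 0, 0.1, 0], [5, 4, 0, 0.3, 0], [5, 6, 0, 0.4, 0], [5, 6, 0, 0.4, 0]]}}

```text
t: 15.85
ee_pos: [0.4544, -0.1832, 0.0547]
orientation: [-1.57, -0.0, -1.587]
ft_force: [0.3, 0.7, 2.0]
opening: 0.0141
```

```bash
python3 - <<'E'
from mv import *
tojig()
E
```

```text
TCP in jig mm -87.9 24.4 54.7 F [0.3 0.7 2. ] t 15.85
```

>>> {"method": "send_rows", "body": {"targets": [[5, 1, 0, 0.1, 0], [5, 2, 0, 0.2, 0], [5, 3, 0, 0.3, 0], [5, 4, 0, 0.4, 0], [5, 4, 0, 0.4, 0]]}}

```text
t: 16.35
ee_pos: [0.4548, -0.187, 0.0547]
orientation: [-1.57, 0.0, -1.587]
ft_force: [1.7, 1.9, 2.2]
opening: 0.0138
```

>>> {"method": "send_rows", "body": {"targets": [[5, 1, 0, 0.1, 0], [5, 2, 0, 0.2, 0], [5, 3, 0, 0.3, 0], [5, 3, 0, 0.3, 0]]}}

```text
t: 16.75
ee_pos: [0.4552, -0.19, 0.0547]
orientation: [-1.57, 0.0, -1.587]
ft_force: [2.3, 3.7, 2.2]
opening: 0.0138
```

>>> {"method": "send_rows", "body": {"targets": [[30, 0, 0, 0, 0], [30, 0, 0, 0, 0], [30, 0, 0, 0, 0], [30, 0, -20, 0, 0], [30, 0, -50, 0, 0], [0, -45, -50, -3, 0], [0, -52, -50, -4, 0], [0, -52, -50, -4, 0], [0, -52, -50, -4, 0]]}}

```text
t: 17.65
ee_pos: [0.4514, -0.1383, 0.104]
orientation: [-1.572, -0.0, -1.586]
ft_force: [0.6, -1.2, -0.3]
opening: 0.0023
```

```bash
python3 - <<'E'
from mv import *
from fe import *
from plant import capture
tojig()
for n in("side","wrist","scene"):
    c=capture(n);pickle.dump(c,open(n+"10.pkl","wb"))
    im=c["color"][:,:,::-1]
    if n=="side": im=cv2.resize(im[205:305,260:360],None,fx=6,fy=6,interpolation=cv2.INTER_CUBIC)[:600]
    if n=="scene": im=cv2.resize(im[120:220,250:370],None,fx=6,fy=6,interpolation=cv2.INTER_CUBIC)[:600]
    cv2.imwrite(f"pics/{n}10.png",im)
tojig()
E
```

```text
TCP in jig mm -91.6 69.3 104.0 F [ 0.6 -1.2 -0.3] t 17.65
TCP in jig mm -91.6 69.0 104.1 F [-0.4  0.   0.3] t 17.8
```

View pics/scene10.png

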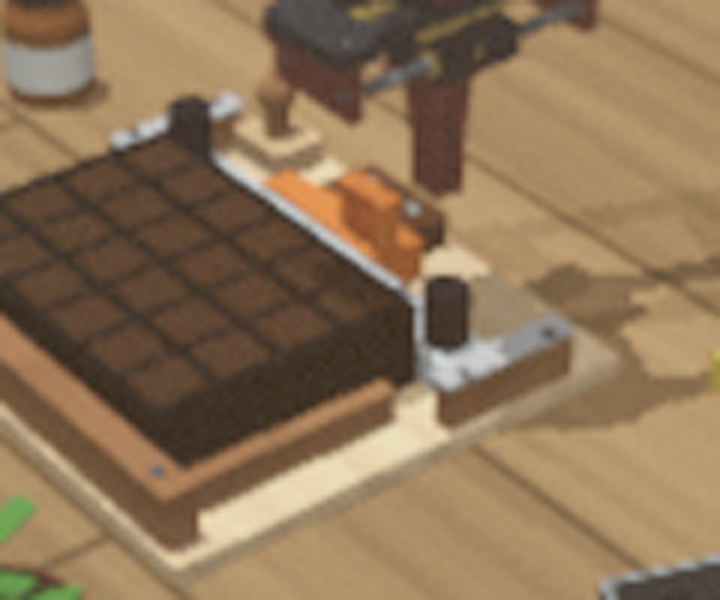

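View pics/side10.png

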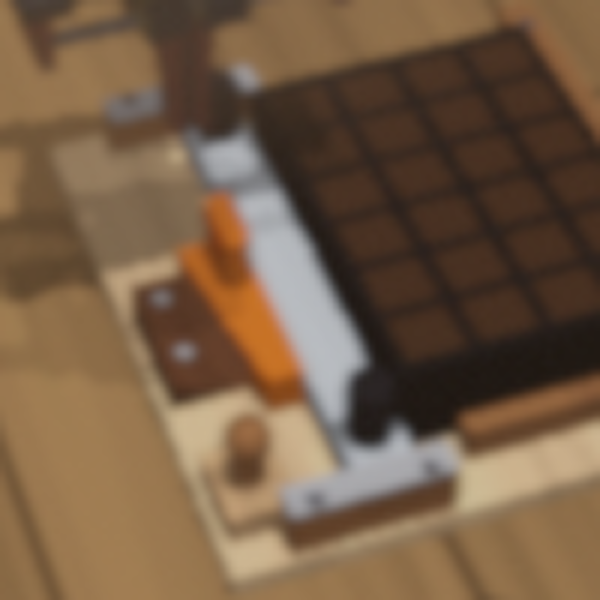

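View pics/wrist10.png

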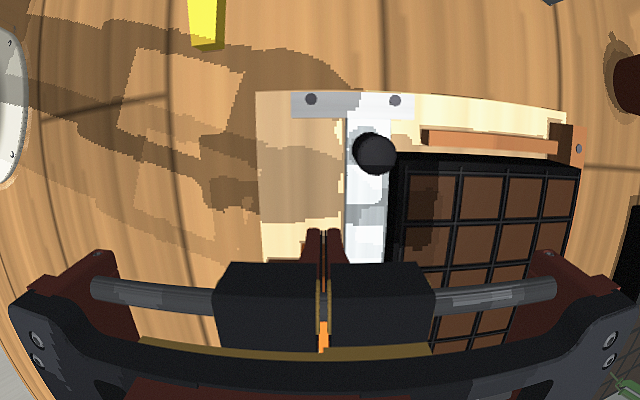

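>>> {"method": "send_rows", "body": {"targets": [[0, 0, 30, -1, 0], [0, 0, 60, -1, 0], [0, 0, 70, -1, 0], [0, 0, 70, -1, 0], [0, 6, 70, -1, 0], [0, 10, 70, -1, 0], [0, 14, 70, -1, 0], [0, 16, 70, -1, 0], [0, 17, 70, -1, 0], [0, 18, 70, -1, 0], [0, 18, 70, -1, 0]]}}

```text
t: 18.9
ee_pos: [0.4504, -0.1558, 0.0347]
orientation: [-1.571, 0.0, -1.587]
ft_force: [0.6, 0.9, -0.0]
opening: 0.0007
```

```bash
python3 - <<'E'
from mv import *
tojig()
E
```

```text
TCP in jig mm -92.4 51.7 34.7 F [ 0.6  0.9 -0. ] t 18.9
```

Front of fingers near y 41.7; contact expected around TCP y 46.

>>> {"method": "send_rows", "body": {"targets": [[0, 1, 0, 0, 0], [0, 2, 0, 0, 0], [0, 3, 0, 0, 0], [0, 4, 0, 0, 0], [0, 5, 0, 0, 0], [0, 5, 0, 0, 0]]}}

```text
t: 19.5
ee_pos: [0.4504, -0.161, 0.0346]
orientation: [-1.571, -0.0, -1.587]
ft_force: [0.0, 0.2, -0.3]
opening: 0.0007
```

>>> {"method": "send_rows", "body": {"targets": [[0, 1, 0, 0, 0], [0, 2, 0, 0, 0], [0, 2, 0, 0, 0]]}}

```text
t: 19.8
ee_pos: [0.4504, -0.1624, 0.0347]
orientation: [-1.571, 0.001, -1.586]
ft_force: [0.7, 3.1, 0.4]
opening: 0.0008
```

>>> {"method": "send_rows", "body": {"targets": [[0, 1, 0, 0, 0], [0, 2, 0, 0, 0], [0, 2, 0, 0, 0]]}}

```text
t: 20.1
ee_pos: [0.4504, -0.1624, 0.0347]
orientation: [-1.571, 0.005, -1.585]
ft_force: [0.0, 11.6, 3.4]
opening: 0.0006
```

>>> {"method": "send_rows", "body": {"targets": [[0, 1, 0, 0, 0], [0, 2, 0, 0, 0], [0, 2, 0, 0, 0]]}}

```text
t: 20.4
ee_pos: [0.4504, -0.1625, 0.0348]
orientation: [-1.571, 0.009, -1.584]
ft_force: [-2.4, 20.0, 5.9]
opening: 0.0005
```

>>> {"method": "send_rows", "body": {"targets": [[0, 1, 0, 0, 0], [0, 1, 0, 0, 0], [0, 1, 0, 0, 0]]}}

```text
t: 20.7
ee_pos: [0.4504, -0.1625, 0.0348]
orientation: [-1.572, 0.01, -1.584]
ft_force: [-1.6, 22.4, 7.6]
opening: 0.0003
```

```bash
python3 - <<'E'
from mv import *
tojig()
E
```

```text
TCP in jig mm -92.3 45.1 34.8 F [-1.6 22.4  7.6] t 20.7
```

>>> {"method": "send_rows", "body": {"targets": [[0, 1, 0, 0, 0], [0, 1, 0, 0, 0], [0, 1, 0, 0, 0]]}}

```text
t: 21.0
ee_pos: [0.4504, -0.1625, 0.0348]
orientation: [-1.572, 0.012, -1.583]
ft_force: [-2.0, 26.8, 9.5]
opening: 0.0006
```

>>> {"method": "send_rows", "body": {"targets": [[0, -2, 0, 0, 0], [0, -4, 0, 0, 0], [0, -8, 0, 0, 0], [0, -14, 0, 0, 0], [0, -25, 0, 0, 0], [0, -25, -50, 0, 0], [0, -25, -100, 0, 0], [0, -25, -150, 0, 0], [0, -25, -200, 0, 0], [0, -25, -250, 0, 0], [0, -25, -270, 0, 0], [0, -25, -270, 0, 0]]}}

```text
t: 22.2
ee_pos: [0.4515, -0.1438, 0.3088]
orientation: [-1.564, -0.003, -1.587]
ft_force: [0.2, -0.2, -0.3]
opening: 0.0004
```

```bash
python3 - <<'E'
from mv import *
from fe import *
from plant import capture
tojig()
for n in("side","wrist","scene"):
    c=capture(n);pickle.dump(c,open(n+"11.pkl","wb"))
    im=c["color"][:,:,::-1]
    if n=="side": im=cv2.resize(im[185:305,260:400],None,fx=5,fy=5,interpolation=cv2.INTER_CUBIC)[:600]
    if n=="scene": im=cv2.resize(im[120:220,210:370],None,fx=5,fy=5,interpolation=cv2.INTER_CUBIC)[:600]
    if n=="wrist": im=rect(c,.036,.37,.72,-.3,-.03,.0005)
    cv2.imwrite(f"pics/{n}11.png",im)
E
```

```text
TCP in jig mm -91.5 63.8 308.8 F [ 0.2 -0.2 -0.3] t 22.2
```

View pics/scene11.png

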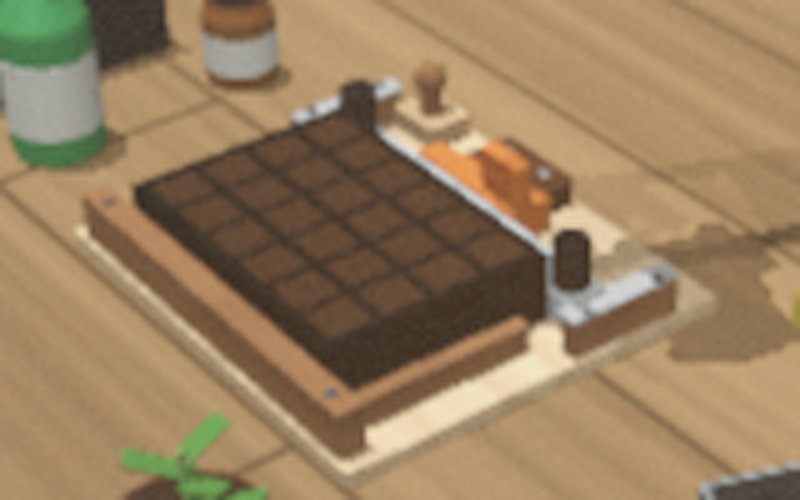

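View pics/side11.png

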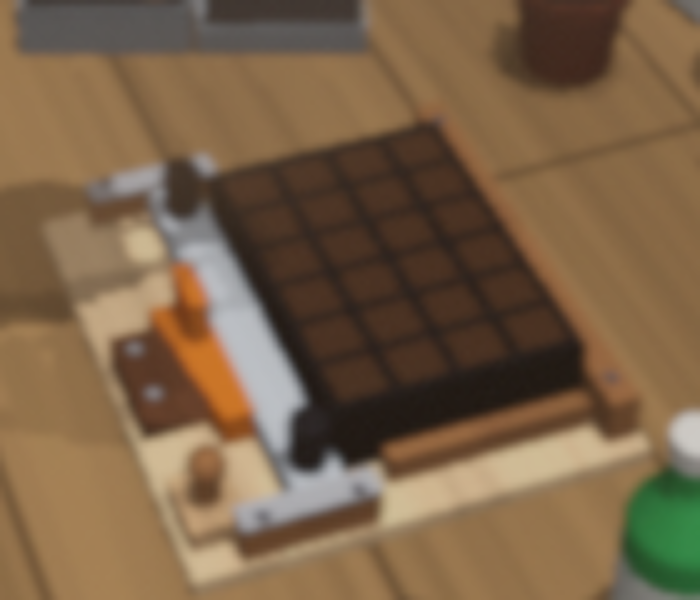

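View pics/wrist11.png

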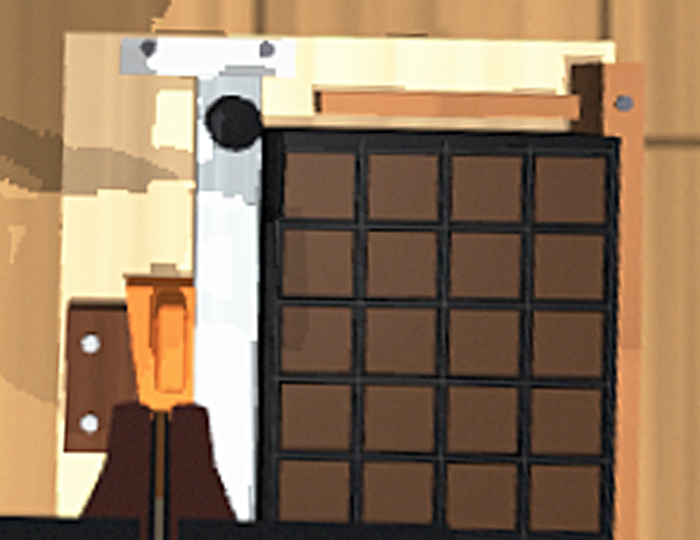

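```bash
python3 - <<'E'
from plant import finish_job,sensors
print(finish_job());print(sensors.get_obs()["t"])
E
```

```text
the job is handed in; nothing more can be done
None
the job is handed in; nothing more can be done
```

The tray is clamped in the jig and I handed the job in at about 22 s of the 66 s allowed. `finish_job` gave no verdict.

1. **Bar:** I pushed it at the left knob until it hit a hard stop at about 24 N. It moved about 20 mm, which matches the closed position, and the tray looks square and flush on the fence.
2. **Wedge out of the case:** I gripped the orange wedge by its tab at 13.9 mm opening and drew it straight up out of the cutout.
3. **Wedge in the gap:** I laid it flat on the board between ramp and bar, thin end first, and slid it in. I then let go and pushed the tail with closed fingers up to about 27 N. At that force it did not move any further.

**Last checks:**
- The final pictures show the wedge flat, in line and against both ramp and bar. Its tail is about 14 mm out of the wide end, with its origin near y = -17.5 mm of the jig.
- The bar and tray stayed closed after release. The arm was clear, with the gripper about 0.3 m up and force readings near zero.
- In the final close-ups, the bystanders in view (tamper, jar and bottle) look unmoved. I did not measure bystander positions.

**Not measured or disagreeing:**
- I could not measure the contact forces after letting go; the clamp holding is inferred from the wedge not moving under the push.
- The side camera fit was 1 to 2 pixels off the scene camera, so I relied on the scene and wrist views.
- The finger touched the closed knob about 4.5 mm further on than I expected. The pictures still showed the bar closed.

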